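Crank the indexing table on one division and pin it

ROBOT

A 6-joint arm with a two-finger parallel gripper is mounted at the origin on the work surface. World frame = base frame: x ahead of the robot, y to its left, z up, the work surface at z = 0. Lengths are in mm, angles in rad, forces in N, time in s.
With the tool pointing down it reaches from about 350 to 875 mm from the base axis. Payload 15.5 kg.
Tool frame: the origin (TCP) lies between the finger pads; the fingertips stand 25 mm ahead of it and the grasp point (between the pads) lies 6 mm ahead of it; z points along the fingers, y is the line along which they close (so a half turn about z gives the same grasp; the last joint's range is limited). The gripper opens to 85 mm and grips with 20 to 120 N. Pads are 22 mm wide; open, the fingers measure 114 mm over their backs; the gripper's body (76 mm by 85 mm) begins 54 mm behind the grasp point. The pads swing forward as they close: fully open they stand 13 mm farther back than shut.
Start: joints at [1.04, 0.494, 1.345, -0, 1.302, -0.096], TCP at [263.264, 566.85, 229.077] pointing down, gripper open.
Joint ranges: [-2.91, 2.91], [-0.82, 2.16], [0.22, 2.67], [-1.22, 4.37], [0.12, 2.79], [-3.08, 3.08]. Speed limits (rad/s): [1.89, 1.89, 2.57, 3.01, 3.01, 3.01].

INTERFACE

Orientations are given as a unit quaternion [x, y, z, w].
In Python, from workcell import bot gives the robot as it stands. The module is installed in compiled form; this text tells all that it offers.
- The arm moves only by the tool move_arm, never from a script. Its argument "moves" is a list of rows, each an object of numbers: "x", "y", "z": the shift along the tool's x, y, z in m; "yaw": the turn about the tool's z in rad. A call has 1 to 20 rows; each row is the pose to reach, as a shift and turn from the pose commanded when the call began, along the tool's axes at that moment; what a row does not reach only later rows make up. A row lasts 1/8 s, in which the tool goes at most 62.5 mm and 10.7 degrees, less where a joint would pass 70% of its speed; a pose out of reach is approached as far as the arm can. A call with a gripper value outside its range is refused whole. "claw" is the closure, from 0 (fully open) to 1 (shut), set as the call begins (left out, the last holds). The fingers move at their own pace and stop on an object; "squeeze" is the grip in N (left out, the last holds). Time passes only in rows, so rows that repeat a pose let the fingers close. It gives the time, the measured TCP pose, the force, the opening and the grip force at its end, in the units of the state.
- bot.get_obs(): the state, without advancing time (a new reading comes with each control period).
- bot.grab_frame(name): name is "scene" or "top"; returns a dict with "img" (480x640x3 uint8, blue, green, red), "depth" (480x640 float32, mm along the optical axis (not along the pixel's ray), 0 where there is no reading), "mtx" (3x3 intrinsics, pixels), "R" (3x3) and "t" (3): a world point X has camera coordinates R X + t. Camera axes: x right, y down, z forward; pixel columns grow to the right and rows downward; lengths in mm; the calibration is good to about 2 mm. A picture is of the moment at which its call begins.
- bot.job_done(): hands the job in; it is judged then, once.
The state is a dict: "time_s": time; "qpos": joint angles; "qd": joint speeds; "joint_efforts": joint torques, N m; "position": TCP position; "eef_rot": TCP orientation; "contact_force": force on the tool from outside, world axes, zero at the start; "ft_torque": the same for the moment, N m; "grip_width": finger opening in mm; "gripper_force": force on a finger pad.
Only numpy, scipy, OpenCV 4.12 (cv2) and the standard library are available. Lean on these libraries where they do the work, as an engineer would, in place of code of your own. Each camera call takes 0.05 s, during which the arm holds its last target. There are 200 camera calls.

TASK

Hold the red crank handle on the blue gearbox lightly and wind it clockwise, about three full turns, until you feel the indexing table come up against its stop; do not force it. The red-marked hole in the steel index plate then stands over the hole hidden in the yellow lug: take the green-handled locking pin from its wooden stand, put it gently down through the marked hole until it is fully home and upright, and let go. Leave everything else on the bench where it is.

Things in the scene. Friction and masses are not known exactly. Their poses are not given: they have to be found in the camera images.
- rotary_base: Fixed worm-driven indexing table: grey base 150 x 150 mm with a round turntable on top. Origin on the bench under the turntable's axis, z up. Its +y side carries the blue gearbox with the crank (100 x 100 mm, 74 mm tall, centre at x=10, y=155 mm); towards -x it has a yellow lug (36 x 52 mm, top 44 mm above the bench).
- stage_axis (a point): Point on the vertical axis of the turntable (aluminium, 128 mm wide, top at 56 mm above the bench; the black chassis on it reaches 82 mm). A steel index plate, from 46 to 56 mm above the bench, sticks out of its rim over the lug, with three through holes 15 degrees (20 mm) apart, 78 mm from the axis; the middle one is the marked hole.
- crank_axis (a point): Point on the crank's vertical axis, 125 mm above the bench; crank arm's top at 95 mm, hub's at 98 mm. Clockwise from above turns the table slowly counterclockwise (72 turns for one; the marked hole moves 6.8 mm a turn). After 2.6 to 3.4 turns, plus up to 0.6 rad of free play to take up first, the drive meets a dead stop that can only be felt at the handle. It stays when let go.
- handle_mid (a point): Middle of the red crank handle: an upright sleeve 20 mm wide, from 97 to 147 mm above the bench (this point at 125 mm), 42 mm from crank_axis. It spins about its own upright axis, so it can be gripped from above and carried round without turning the gripper. Winding takes 5 to 7 N; at the stop it rises at once. Squeeze of both fingers and push together must stay under 100 N: a 20 N grip is plenty.
- marked_hole (a point): Centre of the red-marked hole (11.3 mm wide) at the index plate's top face, 56 mm above the bench; a red dot lies inwards and a red bar outwards of it. It moves with the turntable. Against the stop, and only there (within 1 mm), it stands over the hole in the lug: also 11.3 mm wide, mouth 44 mm above the bench, 26 mm deep, hidden under the plate. Where the stop lies is not measured.
- pin: Loose locking pin, 80 g, upright: steel shank 10 mm wide and 34 mm long with a chamfered end, above it a green handle 18 mm wide and 44 mm tall whose underside is a flat shoulder. Origin at the shank's lower end, z up along the pin. At the start its shoulder rests on the stand. Fully home, the shoulder rests on the index plate and the origin is 22 mm above the bench.
- pin_stand: Fixed plywood block 60 x 60 x 50 mm with a 13 mm hole in the middle of its top in which the pin stands; origin on the bench under its centre.
- wrench: Loose wrench lying on the bench; leave alone.
- screwdriver: Loose screwdriver lying on the bench; leave alone.
- tape_roll: Loose yellow roll 90 mm across, 25 mm tall; leave alone.
- oil_bottle: Loose white bottle 50 mm across, 130 mm tall, standing; leave alone.
- handset: Loose black handheld radio lying on the bench, 58 x 125 x 34 mm with a stub aerial; leave alone.
- mug: Loose blue mug 80 mm across, 95 mm tall, standing; leave alone.
- spacer: Loose brass spacer, 28 mm across, 30 mm tall, standing; leave alone.

How it is judged (in metres and radians):
On the way:
1. the table has been wound on: the marked hole has moved by more than 10 mm (distance of marked_hole from where it was at the start of the episode above 0.01 m), for 0.2 s.
At the end, for the whole second after the job is handed in: The table stays wound on (marked hole more than 10 mm from its start) and the pin stands in the marked hole and in the lug below it: lower end within 3 mm of the marked hole's centre line and under 24.5 mm above the bench (22 mm when fully home), upright within 0.09 rad, released and at rest (horizontal distance between pin and marked_hole below 0.003 m and height (world z) of pin between 0.015 and 0.0245 m and angle between pin's own z axis and vertical below 0.09 rad and distance of marked_hole from where it was at the start of the episode above 0.01 m and linear speed of pin below 0.02 m/s); the robot touches nothing.
It fails at once if the crank handle is forced: squeeze and push of the fingers on it add up to more than 100 N (contact force between the fingers and handle above 100 N).
It fails at once if the pin is pushed with more than 35 N against the indexing table (contact force between pin and rotary_base above 35 N).
It fails at once if a bystander is moved by more than 20 mm (distance of any of wrench, screwdriver, tape_roll, oil_bottle, handset, mug, spacer from where it was at the start of the episode above 0.02 m).
It also fails if it takes over 72 s, if anything falls off the work surface, if the arm or the gripper's body presses on something with over 40 N, if the wrist force passes 120 N, or if a joint passes its speed limit or range.

## Working session

There is one attempt and no reset: what is moved stays moved. The work goes in short steps, Python scripts to look and compute and a tool call to move; the robot and the scene stay as the last step left them, time stands still between calls to the robot, and variables do not carry over. Pictures are saved under pics/ and viewed, at most 10 in all, crops included, and the job is handed in when it is done.

Besides the shell and the picture viewer there is one more tool, called as name(argument=value, ...) on one line, values as JSON. move_arm: Moves the arm, as the interface text tells. Its arguments: {"type":"object","properties":{"moves":{"type":"array","items":{"type":"object","properties":{"x":{"type":"number"},"y":{"type":"number"},"z":{"type":"number"},"yaw":{"type":"number"}}}},"claw":{"type":"number"},"squeeze":{"type":"number"}},"required":["moves"]}

```bash
mkdir -p pics
cat > h.py <<'E'
from workcell import bot
import numpy as np, cv2
def px2w(f,u,v,z=None):
    K,R,t=f["mtx"],np.array(f["R"]),np.array(f["t"])
    r=R.T@np.linalg.inv(K)@np.array([u,v,1.]); c=-R.T@t
    if z is None: return c+r*float(f["depth"][int(round(v)),int(round(u))])
    return c+r*(z-c[2])/r[2]
def cloud(f):
    K,R,t=np.array(f["mtx"]),np.array(f["R"]),np.array(f["t"])
    v,u=np.mgrid[0:480,0:640]; d=f["depth"]
    p=np.stack([(u-K[0,2])/K[0,0]*d,(v-K[1,2])/K[1,1]*d,d],-1)
    return (p-t)@R
E
python3 - <<'E'
from h import *
o=bot.get_obs(); print(o)
for n in("scene","top"):
    f=bot.grab_frame(n); cv2.imwrite(f"pics/{n}0.png",f["img"]); np.savez(f"{n}0.npz",**f)
    print(n,f["mtx"],-np.array(f["R"]).T@f["t"])
E
```

```text
{'time_s': 0.0, 'qpos': array([ 1.04053160e+00,  4.94198978e-01,  1.34615266e+00,  1.37525941e-05,
        1.30248284e+00, -9.54831310e-02]), 'qd': array([ 0.00039147, -0.00011048, -0.001415  , -0.00045803, -0.00039123,
        0.00107797]), 'joint_efforts': array([-5.53953563e-03, -8.82180762e+01, -3.83873641e+01, -2.74855811e-04,
        1.01325125e-02,  1.44452797e-04]), 'position': array([263.05385337, 566.5394763 , 228.48313642]), 'eef_rot': array([ 2.15684313e-01,  9.76462949e-01, -5.88726992e-04, -1.97420116e-04]), 'contact_force': array([-0.50742922, -0.3483468 , -1.17013941]), 'ft_torque': array([0.01004667, 0.01553895, 0.0046068 ]), 'gripper_force': 0.0, 'grip_width': 85.34202838693734}
scene [[546.93412969   0.         308.92483647]
 [  0.         546.93412969 243.06686829]
 [  0.           0.           1.        ]] [1180.77978311 -112.61029101  948.75749117]
top [[477.09751444   0.         320.36781064]
 [  0.         477.09751444 241.39807127]
 [  0.           0.           1.        ]] [ 521.1218231    37.71088785 1140.77522325]
```

View pics/top0.png

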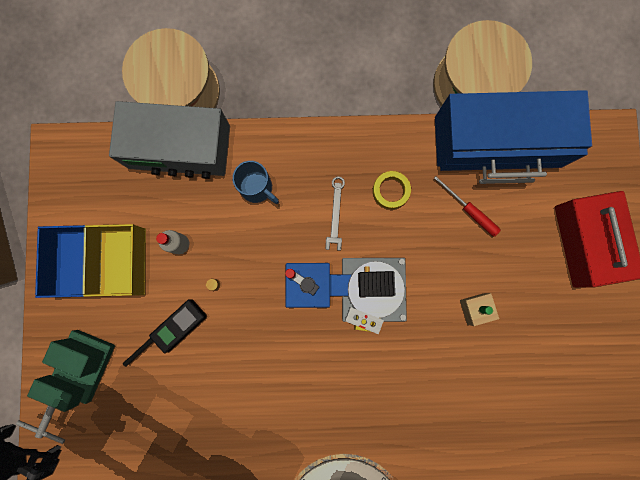

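View pics/scene0.png

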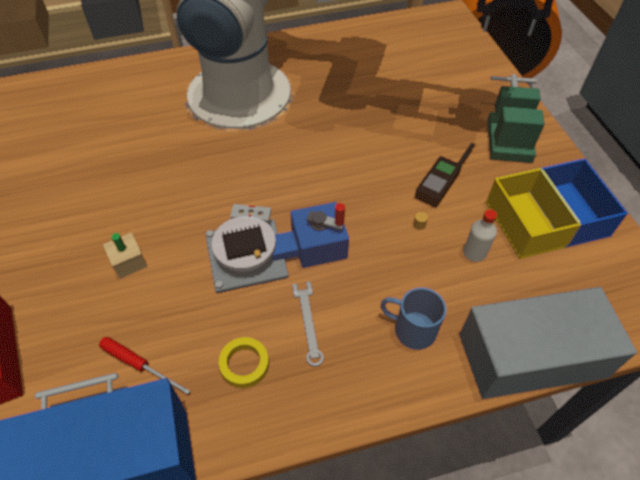

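Both pictures show the gearbox with its crank at top (305,283), the turntable at (376,288), the index plate at (365,320) and the pin stand at (480,310). I'll zoom in and measure.

Run:
```python
from h import *
f=dict(np.load("top0.npz")); s=dict(np.load("scene0.npz"))
a=cv2.resize(f["img"][250:340,275:415],None,fx=5.7,fy=5.7,interpolation=cv2.INTER_CUBIC)[:, :800]
cv2.imwrite("pics/topc.png",a)
for n,g,(r0,r1,c0,c1) in(("top",f,(250,340,275,510)),("scene",s,(190,290,90,360))):
    hsv=cv2.cvtColor(g["img"],cv2.COLOR_BGR2HSV).astype(int); P=cloud(g)
    H,S,V=hsv[...,0],hsv[...,1],hsv[...,2]
    roi=np.zeros(H.shape,bool); roi[r0:r1,c0:c1]=1
    for nm,m in(("red",((H<8)|(H>172))&(S>150)&(V>80)),("green",(H>45)&(H<80)&(S>120)),("yellow",(H>20)&(H<35)&(S>150)&(V>120)),("blue",(H>100)&(H<125)&(S>130))):
        k,l,st,ce=cv2.connectedComponentsWithStats((m&roi).astype(np.uint8))
        for i in range(1,k):
            if st[i,4]<3: continue
            q=P[l==i]; print(n,nm,st[i],ce[i].round(1),"med",np.median(q,0).round(0),"zmin/max",q[:,2].min().round(),q[:,2].max().round())
P=cloud(f)
# gearbox top z~74, stand top z~50, table top z~56
for nm,z,(r0,r1,c0,c1) in(("gear",74,(255,315,280,335)),("stand",50,(285,335,455,505)),("disc",56,(250,330,338,412)),("chassis",82,(255,310,345,410))):
    m=np.zeros((480,640),np.uint8); m[r0:r1,c0:c1]=abs(P[r0:r1,c0:c1,2]-z)<4
    q=P[m>0][:,:2].astype(np.float32)
    print(nm,len(q),cv2.minAreaRect(q),cv2.minEnclosingCircle(q))
```

```text
top red [285 269  10   9  68] [289.5 273. ] med [557. 104. 146.] zmin/max -7.0 150.0
top red [365 315   2   3   6] [365.5 316. ] med [460. -58.  57.] zmin/max 55.0 59.0
top red [359 325   6   4  10] [361.6 326.5] med [437. -49.  56.] zmin/max 53.0 58.0
top green [479 306  14   8  89] [485.6 309.5] med [ 468. -318.   89.] zmin/max 52.0 98.0
top yellow [367 267   1   3   3] [367. 268.] med [567. -64.  71.] zmin/max 70.0 71.0
top yellow [357 316   1   3   3] [357. 317.] med [457. -40.  42.] zmin/max 41.0 47.0
top yellow [362 319   4   5  17] [363.4 321.1] med [448. -54.  45.] zmin/max 42.0 56.0
top yellow [370 322   2   3   4] [370.8 323.2] med [440. -74.  17.] zmin/max 12.0 20.0
top yellow [356 326  11   5  29] [359.9 328.4] med [431. -46.  43.] zmin/max -1.0 49.0
top blue [ 286  263   65   44 1919] [314.8 285.2] med [529.  50.  72.] zmin/max 32.0 1141.0
top blue [365 272   3   1   3] [366. 272.] med [558. -62.  74.] zmin/max 70.0 74.0
scene red [336 203   9  22 166] [339.6 213.1] med [568. 102. 139.] zmin/max -1.0 949.0
scene green [112 234  12  17 107] [117.8 241.3] med [ 477. -322. 
[... 196 characters left out ...]
33.0 45.0
gear 1498 ((532.6134033203125, 70.99113464355469), (98.42462158203125, 97.94429779052734), 88.5555419921875) ((532.9182739257812, 69.95931243896484), 68.38297271728516)
stand 582 ((467.7347717285156, -323.5715637207031), (60.31867218017578, 61.04541778564453), 13.945597648620605) ((468.57452392578125, -323.22467041015625), 40.63413619995117)
disc 1856 ((505.98052978515625, -83.15103149414062), (127.29393005371094, 153.99301147460938), 84.77450561523438) ((507.39874267578125, -72.3623046875), 80.42742156982422)
chassis 301 ((531.7708740234375, -84.31427001953125), (75.58557891845703, 50.793888092041016), 88.56612396240234) ((531.2928466796875, -84.26664733886719), 43.76146697998047)
```

View pics/topc.png

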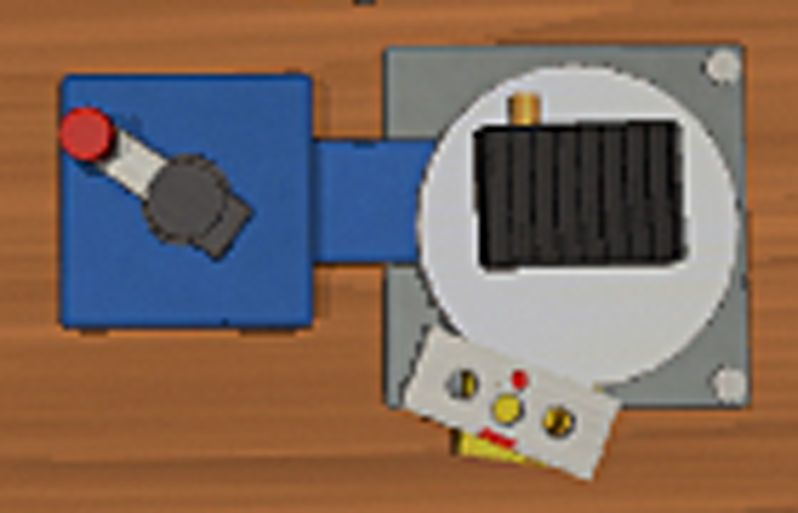

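Run:
```python
from h import *
f=dict(np.load("top0.npz")); s=dict(np.load("scene0.npz"))
c=lambda x,y:((x+.5)/5.7-.5+275,(y+.5)/5.7-.5+250)
for n,p,z in(("handle",(86,135),147),("hub",(187,198),98),("disc",(578,225),56),("hole",(507,408),56),("holeL",(462,384),56),("holeR",(558,421),56),("dot",(519,380),56),("bar",(496,438),56)):
    print(n,px2w(f,*c(*p),z).round(1))
# stations: gearbox corners
for p in((62,75),(311,77),(309,328),(60,328)): print("gbox",px2w(f,*c(*p),74).round(1))
for g in(f,s):
    P=cloud(g)
    hsv=cv2.cvtColor(g["img"],cv2.COLOR_BGR2HSV).astype(int);H,S=hsv[...,0],hsv[...,1]
    m=(abs(P[...,0]-470)<40)&(abs(P[...,1]+320)<40)&(P[...,2]>60)&(P[...,2]<110)
    print("pin",P[m&(P[...,2]>88)].mean(0),m.sum(),P[m][:,:2].min(0),P[m][:,:2].max(0))
    m=(abs(P[...,0]-555)<40)&(abs(P[...,1]-102)<40)&(P[...,2]>140)&(P[...,2]<155)
    print("hand",P[m].mean(0),m.sum(),P[m].min(0),P[m].max(0))
# top of handle/pin in scene
a=s["img"]; b=np.hstack([cv2.resize(a[195:255,280:360],(400,300),interpolation=cv2.INTER_CUBIC),cv2.resize(a[220:280,80:160],(400,300),interpolation=cv2.INTER_CUBIC)])
c2=cv2.resize(f["img"][280:340,440:520],(400,300),interpolation=cv2.INTER_CUBIC)
cv2.imwrite("pics/c2.png",np.vstack([b,np.hstack([c2,cv2.resize(a[190:250,205:285],(400,300),interpolation=cv2.INTER_CUBIC)])]))
```

```text
handle [556.8 104.1 147. ]
hub [533.5  69.3  98. ]
disc [519.5 -84.3  56. ]
hole [448.4 -53.7  56. ]
holeL [458.2 -36.3  56. ]
holeR [442.9 -73.6  56. ]
dot [459.2 -58.8  56. ]
bar [436.9 -49.   56. ]
gbox [583.1 118.   74. ]
gbox [579.9  20.3  74. ]
gbox [482.3  23.7  74. ]
gbox [484.7 120.5  74. ]
pin [ 467.62312087 -323.06523036   92.38951902] 92 [ 458.90762519 -332.12584258] [ 476.52709294 -314.37086637]
hand [557.32760575 103.87119477 145.53958271] 70 [548.98584188  95.09199449 141.27839049] [565.88518541 113.93892033 150.42367889]
pin [ 472.67925254 -324.39590149   93.45409736] 155 [ 461.57075895 -333.39986574] [ 481.80050088 -315.98300568]
hand [562.59723383 102.51375737 146.48452054] 87 [549.90961635  93.58314403 140.45370299] [572.23828103 112.18345749 151.23183025]
```

View pics/c2.png

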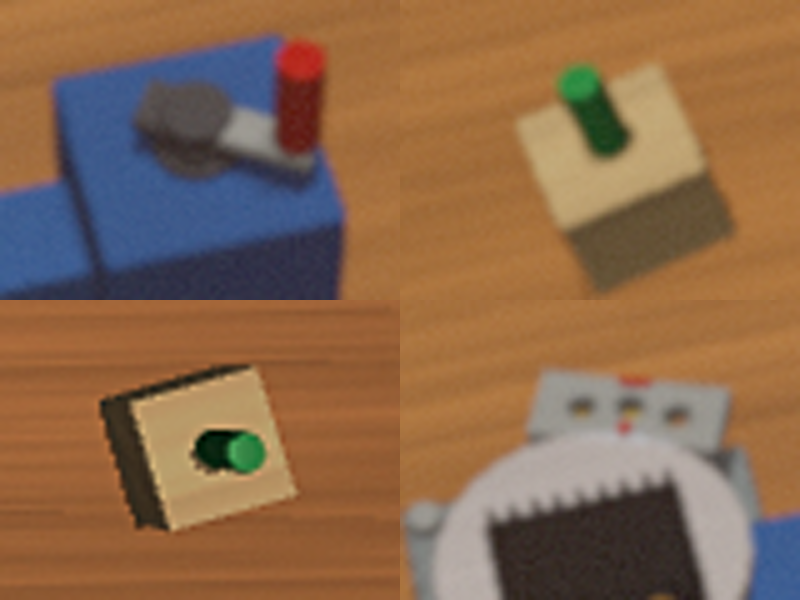

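Handle ≈ (557,104), hub ≈ (533.5,69.3), 41.9 mm apart. Hole ≈ (448.4,-53.7), 77.4 mm from the turntable axis. Both distances match the given sizes. The pin is at about (468,-323.5). I'll move above the handle with the tool's y along world y.

move_arm(moves=[{"x":-0.0461,"y":-0.0296,"yaw":-0.15},{"x":-0.0923,"y":-0.0592,"yaw":-0.3},{"x":-0.1384,"y":-0.0888,"yaw":-0.4346},{"x":-0.1846,"y":-0.1184,"yaw":-0.4346},{"x":-0.2307,"y":-0.148,"yaw":-0.4346},{"x":-0.2768,"y":-0.1776,"yaw":-0.4346},{"x":-0.323,"y":-0.2072,"yaw":-0.4346},{"x":-0.3691,"y":-0.2368,"yaw":-0.4346},{"x":-0.4153,"y":-0.2664,"yaw":-0.4346},{"x":-0.445,"y":-0.2855,"yaw":-0.4346},{"x":-0.4614,"y":-0.296,"yaw":-0.4346},{"x":-0.4614,"y":-0.296,"yaw":-0.4346},{"x":-0.4614,"y":-0.296,"yaw":-0.4346}], claw=0, squeeze=20)

```text
schema error: expected keys x, y, z, yaw
```

move_arm(moves=[{"x":-0.0461,"y":-0.0296,"z":0,"yaw":-0.15},{"x":-0.0923,"y":-0.0592,"z":0,"yaw":-0.3},{"x":-0.1384,"y":-0.0888,"z":0,"yaw":-0.4346},{"x":-0.1846,"y":-0.1184,"z":0,"yaw":-0.4346},{"x":-0.2307,"y":-0.148,"z":0,"yaw":-0.4346},{"x":-0.2768,"y":-0.1776,"z":0,"yaw":-0.4346},{"x":-0.323,"y":-0.2072,"z":0,"yaw":-0.4346},{"x":-0.3691,"y":-0.2368,"z":0,"yaw":-0.4346},{"x":-0.4153,"y":-0.2664,"z":0,"yaw":-0.4346},{"x":-0.445,"y":-0.2855,"z":0,"yaw":-0.4346},{"x":-0.4614,"y":-0.296,"z":0,"yaw":-0.4346},{"x":-0.4614,"y":-0.296,"z":0,"yaw":-0.4346},{"x":-0.4614,"y":-0.296,"z":0,"yaw":-0.4346}], claw=0, squeeze=20)

```text
time_s: 1.72
position: [556.4, 105.0, 229.0]
eef_rot: [-0.0, 1.0, 0.0, -0.0]
contact_force: [-0.3, -0.2, -0.0]
grip_width: 85.7
gripper_force: 0.0
```

move_arm(moves=[{"x":0,"y":0,"z":0.03,"yaw":0},{"x":0,"y":0,"z":0.06,"yaw":0},{"x":0,"y":0,"z":0.085,"yaw":0},{"x":0,"y":0,"z":0.096,"yaw":0},{"x":0,"y":0,"z":0.096,"yaw":0},{"x":0,"y":0,"z":0.096,"yaw":0}])

```text
time_s: 2.48
position: [557.5, 104.4, 134.0]
eef_rot: [-0.0, 1.0, 0.0, 0.001]
contact_force: [-0.9, -1.0, -0.2]
grip_width: 85.2
gripper_force: 0.0
```

move_arm(moves=[{"x":0,"y":0,"z":0,"yaw":0},{"x":0,"y":0,"z":0,"yaw":0},{"x":0,"y":0,"z":0,"yaw":0},{"x":0,"y":0,"z":0,"yaw":0},{"x":0,"y":0,"z":0,"yaw":0},{"x":0,"y":0,"z":0,"yaw":0},{"x":0,"y":0,"z":0,"yaw":0},{"x":0,"y":0,"z":0,"yaw":0}], claw=1, squeeze=20)

```text
time_s: 3.48
position: [557.2, 104.1, 133.2]
eef_rot: [0.0, 1.0, 0.0, 0.0]
contact_force: [1.2, 1.6, 2.7]
grip_width: 18.5
gripper_force: 20.3
```

```bash
cat > arc.py <<'E'
import sys,numpy as np,json
def arc(a0,step,n,r=42):
    a0=np.radians(a0); o=[]
    for k in range(1,n+1):
        a=a0-np.radians(step)*k
        o.append({"x":round(-r*(np.cos(a)-np.cos(a0))/1000,4)+0,"y":round(r*(np.sin(a)-np.sin(a0))/1000,4)+0,"z":0,"yaw":0})
    print(json.dumps(o))
if __name__=="__main__": arc(float(sys.argv[1]),float(sys.argv[2]),int(sys.argv[3]))
E
python3 arc.py 56.2 9 20; python3 arc.py 236.2 18 20
```

```text
[{"x": -0.0052, "y": -0.0041, "z": 0, "yaw": 0}, {"x": -0.0096, "y": -0.0089, "z": 0, "yaw": 0}, {"x": -0.0133, "y": -0.0144, "z": 0, "yaw": 0}, {"x": -0.0161, "y": -0.0204, "z": 0, "yaw": 0}, {"x": -0.0178, "y": -0.0267, "z": 0, "yaw": 0}, {"x": -0.0186, "y": -0.0333, "z": 0, "yaw": 0}, {"x": -0.0183, "y": -0.0399, "z": 0, "yaw": 0}, {"x": -0.017, "y": -0.0463, "z": 0, "yaw": 0}, {"x": -0.0148, "y": -0.0525, "z": 0, "yaw": 0}, {"x": -0.0115, "y": -0.0583, "z": 0, "yaw": 0}, {"x": -0.0075, "y": -0.0634, "z": 0, "yaw": 0}, {"x": -0.0026, "y": -0.0679, "z": 0, "yaw": 0}, {"x": 0.0029, "y": -0.0716, "z": 0, "yaw": 0}, {"x": 0.0089, "y": -0.0743, "z": 0, "yaw": 0}, {"x": 0.0152, "y": -0.0761, "z": 0, "yaw": 0}, {"x": 0.0218, "y": -0.0769, "z": 0, "yaw": 0}, {"x": 0.0283, "y": -0.0766, "z": 0, "yaw": 0}, {"x": 0.0348, "y": -0.0753, "z": 0, "yaw": 0}, {"x": 0.041, "y": -0.073, "z": 0, "yaw": 0}, {"x": 0.0467, "y": -0.0698, "z": 0, "yaw": 0}]
[{"x": 0.0096, "y": 0.0089, "z": 0, "yaw": 0}, {"x": 0.0161, "y": 0.0204, "z": 0, "yaw": 0}, {"x": 0.0186, "y": 0.0333, "z": 0, "yaw": 0}, {"x": 0.017, "y": 0.0463, "z": 0, "yaw": 0}, {"x": 0.0115, "y": 0.0583, "z": 0, "yaw": 0}, {"x": 0.0026, "y": 0.0679, "z": 0, "yaw": 0}, {"x": -0.0089, "y": 0.0743, "z": 0, "yaw": 0}, {"x": -0.0218, "y": 0.0769, "z": 0, "yaw": 0}, {"x": -0.0348, "y": 0.0753, "z": 0, "yaw": 0}, {"x": -0.0467, "y": 0.0698, "z": 0, "yaw": 0}, {"x": -0.0564, "y": 0.0609, "z": 0, "yaw": 0}, {"x": -0.0628, "y": 0.0494, "z": 0, "yaw": 0}, {"x": -0.0653, "y": 0.0365, "z": 0, "yaw": 0}, {"x": -0.0638, "y": 0.0235, "z": 0, "yaw": 0}, {"x": -0.0583, "y": 0.0115, "z": 0, "yaw": 0}, {"x": -0.0493, "y": 0.0019, "z": 0, "yaw": 0}, {"x": -0.0379, "y": -0.0045, "z": 0, "yaw": 0}, {"x": -0.025, "y": -0.0071, "z": 0, "yaw": 0}, {"x": -0.0119, "y": -0.0055, "z": 0, "yaw": 0}, {"x": 0.0, "y": 0.0, "z": 0, "yaw": 0}]
```

First half turn, in two quarters, checking the force after each.

move_arm(moves=[{"x":-0.0052,"y":-0.0041,"z":0,"yaw":0},{"x":-0.0096,"y":-0.0089,"z":0,"yaw":0},{"x":-0.0133,"y":-0.0144,"z":0,"yaw":0},{"x":-0.0161,"y":-0.0204,"z":0,"yaw":0},{"x":-0.0178,"y":-0.0267,"z":0,"yaw":0},{"x":-0.0186,"y":-0.0333,"z":0,"yaw":0},{"x":-0.0183,"y":-0.0399,"z":0,"yaw":0},{"x":-0.017,"y":-0.0463,"z":0,"yaw":0},{"x":-0.0148,"y":-0.0525,"z":0,"yaw":0},{"x":-0.0115,"y":-0.0583,"z":0,"yaw":0}])

```text
time_s: 4.72
position: [567.9, 45.8, 132.7]
eef_rot: [0.0, 1.0, 0.001, -0.001]
contact_force: [-2.4, 8.0, 2.1]
grip_width: 18.9
gripper_force: 20.3
```

move_arm(moves=[{"x":0.004,"y":-0.0051,"z":0,"yaw":0},{"x":0.0089,"y":-0.0096,"z":0,"yaw":0},{"x":0.0144,"y":-0.0133,"z":0,"yaw":0},{"x":0.0204,"y":-0.016,"z":0,"yaw":0},{"x":0.0267,"y":-0.0178,"z":0,"yaw":0},{"x":0.0333,"y":-0.0186,"z":0,"yaw":0},{"x":0.0398,"y":-0.0183,"z":0,"yaw":0},{"x":0.0463,"y":-0.017,"z":0,"yaw":0},{"x":0.0525,"y":-0.0147,"z":0,"yaw":0},{"x":0.0582,"y":-0.0115,"z":0,"yaw":0}])

```text
time_s: 5.98
position: [511.4, 33.7, 133.2]
eef_rot: [0.0, 1.0, -0.0, 0.001]
contact_force: [5.9, -1.2, -2.3]
grip_width: 19.0
gripper_force: 20.1
```

move_arm(moves=[{"x":0.0096,"y":0.0089,"z":0,"yaw":0},{"x":0.0161,"y":0.0204,"z":0,"yaw":0},{"x":0.0186,"y":0.0333,"z":0,"yaw":0},{"x":0.017,"y":0.0463,"z":0,"yaw":0},{"x":0.0115,"y":0.0583,"z":0,"yaw":0},{"x":0.0026,"y":0.0679,"z":0,"yaw":0},{"x":-0.0089,"y":0.0743,"z":0,"yaw":0},{"x":-0.0218,"y":0.0769,"z":0,"yaw":0},{"x":-0.0348,"y":0.0753,"z":0,"yaw":0},{"x":-0.0467,"y":0.0698,"z":0,"yaw":0},{"x":-0.0564,"y":0.0609,"z":0,"yaw":0},{"x":-0.0628,"y":0.0494,"z":0,"yaw":0},{"x":-0.0653,"y":0.0365,"z":0,"yaw":0},{"x":-0.0638,"y":0.0235,"z":0,"yaw":0},{"x":-0.0583,"y":0.0115,"z":0,"yaw":0},{"x":-0.0493,"y":0.0019,"z":0,"yaw":0},{"x":-0.0379,"y":-0.0045,"z":0,"yaw":0},{"x":-0.025,"y":-0.0071,"z":0,"yaw":0},{"x":-0.0119,"y":-0.0055,"z":0,"yaw":0},{"x":0.0,"y":0.0,"z":0,"yaw":0}])

```text
time_s: 8.48
position: [511.2, 33.6, 133.2]
eef_rot: [0.0, 1.0, -0.0, 0.001]
contact_force: [6.5, -0.5, -2.1]
grip_width: 18.4
gripper_force: 20.1
```

```bash
for i in 2 1; do :; done
python3 - <<'E'
from arc import arc
# fine: 6 deg/row (4.4mm), 5 rows per call, from angle after 2.4 turns = 56.2-864
a=56.2-360*2.4
for k in range(12): print(k); arc(a-30*k,6,5)
E
```

```text
0
[{"x": 0.0044, "y": 0.0001, "z": 0, "yaw": 0}, {"x": 0.0088, "y": 0.0006, "z": 0, "yaw": 0}, {"x": 0.013, "y": 0.0016, "z": 0, "yaw": 0}, {"x": 0.0172, "y": 0.003, "z": 0, "yaw": 0}, {"x": 0.0212, "y": 0.0048, "z": 0, "yaw": 0}]
1
[{"x": 0.0038, "y": 0.0023, "z": 0, "yaw": 0}, {"x": 0.0073, "y": 0.0049, "z": 0, "yaw": 0}, {"x": 0.0105, "y": 0.0079, "z": 0, "yaw": 0}, {"x": 0.0134, "y": 0.0112, "z": 0, "yaw": 0}, {"x": 0.016, "y": 0.0148, "z": 0, "yaw": 0}]
2
[{"x": 0.0021, "y": 0.0038, "z": 0, "yaw": 0}, {"x": 0.0039, "y": 0.0079, "z": 0, "yaw": 0}, {"x": 0.0052, "y": 0.0121, "z": 0, "yaw": 0}, {"x": 0.006, "y": 0.0164, "z": 0, "yaw": 0}, {"x": 0.0064, "y": 0.0208, "z": 0, "yaw": 0}]
3
[{"x": -0.0001, "y": 0.0044, "z": 0, "yaw": 0}, {"x": -0.0006, "y": 0.0088, "z": 0, "yaw": 0}, {"x": -0.0016, "y": 0.013, "z": 0, "yaw": 0}, {"x": -0.003, "y": 0.0172, "z": 0, "yaw": 0}, {"x": -0.0048, "y": 0.0212, "z": 0, "yaw": 0}]
4
[{"x": -0.0023, "y": 0.0038, "z": 0, "yaw": 0}, {"x": -0.0049, "y": 0.0073, "z": 0, "yaw": 0}, {"x": -0.0079, "y": 0.0105, "z": 0, "yaw": 0}, {"x": -0.0112, "y": 0.013
[... 1041 characters left out ...]
0001, "y": -0.0044, "z": 0, "yaw": 0}, {"x": 0.0006, "y": -0.0088, "z": 0, "yaw": 0}, {"x": 0.0016, "y": -0.013, "z": 0, "yaw": 0}, {"x": 0.003, "y": -0.0172, "z": 0, "yaw": 0}, {"x": 0.0048, "y": -0.0212, "z": 0, "yaw": 0}]
10
[{"x": 0.0023, "y": -0.0038, "z": 0, "yaw": 0}, {"x": 0.0049, "y": -0.0073, "z": 0, "yaw": 0}, {"x": 0.0079, "y": -0.0105, "z": 0, "yaw": 0}, {"x": 0.0112, "y": -0.0134, "z": 0, "yaw": 0}, {"x": 0.0148, "y": -0.016, "z": 0, "yaw": 0}]
11
[{"x": 0.0038, "y": -0.0021, "z": 0, "yaw": 0}, {"x": 0.0079, "y": -0.0039, "z": 0, "yaw": 0}, {"x": 0.0121, "y": -0.0052, "z": 0, "yaw": 0}, {"x": 0.0164, "y": -0.006, "z": 0, "yaw": 0}, {"x": 0.0208, "y": -0.0064, "z": 0, "yaw": 0}]
```

move_arm(moves=[{"x":0.0096,"y":0.0089,"z":0,"yaw":0},{"x":0.0161,"y":0.0204,"z":0,"yaw":0},{"x":0.0186,"y":0.0333,"z":0,"yaw":0},{"x":0.017,"y":0.0463,"z":0,"yaw":0},{"x":0.0115,"y":0.0583,"z":0,"yaw":0},{"x":0.0026,"y":0.0679,"z":0,"yaw":0},{"x":-0.0089,"y":0.0743,"z":0,"yaw":0},{"x":-0.0218,"y":0.0769,"z":0,"yaw":0},{"x":-0.0348,"y":0.0753,"z":0,"yaw":0},{"x":-0.0467,"y":0.0698,"z":0,"yaw":0},{"x":-0.0564,"y":0.0609,"z":0,"yaw":0},{"x":-0.0628,"y":0.0494,"z":0,"yaw":0},{"x":-0.0653,"y":0.0365,"z":0,"yaw":0},{"x":-0.0638,"y":0.0235,"z":0,"yaw":0},{"x":-0.0583,"y":0.0115,"z":0,"yaw":0},{"x":-0.0493,"y":0.0019,"z":0,"yaw":0},{"x":-0.0379,"y":-0.0045,"z":0,"yaw":0},{"x":-0.025,"y":-0.0071,"z":0,"yaw":0}])

```text
time_s: 10.72
position: [535.6, 27.1, 133.0]
eef_rot: [0.0, 1.0, 0.001, 0.0]
contact_force: [4.5, 11.0, -3.7]
grip_width: 18.8
gripper_force: 20.3
```

Run:
```python
from h import *
o=bot.get_obs(); print(o["time_s"],o["position"],o["contact_force"])
import numpy as np
a=np.radians(-87.8-60)
r=42
print("now",533.3+r*np.cos(np.radians(-87.8)),69.1+r*np.sin(np.radians(-87.8)))
for k in range(34):
    a0=-147.8-10*k; A=np.radians([a0,a0-5,a0-10]); 
    x=-r*(np.cos(A)-np.cos(A[0])); y=r*(np.sin(A)-np.sin(A[0]))
    print(k,(a0-10)%360,x[1:].round(1),y[1:].round(1))
```

```text
10.725 [535.62166241  27.12672289 132.95380605] [ 4.47219287 10.972042   -3.73893195]
now 534.9122879816758 27.13095751075391
0 202.2 [1.8 3.3] [3.2 6.5]
1 192.2 [1.2 2.2] [3.4 7. ]
2 182.2 [0.6 0.9] [3.6 7.3]
3 172.2 [-0.  -0.4] [3.7 7.3]
4 162.2 [-0.7 -1.6] [3.6 7.1]
5 152.2 [-1.3 -2.8] [3.4 6.7]
6 142.2 [-1.8 -4. ] [3.2 6.2]
7 132.2 [-2.4 -5. ] [2.8 5.4]
8 122.19999999999999 [-2.8 -5.8] [2.3 4.4]
9 112.19999999999999 [-3.2 -6.5] [1.8 3.3]
10 102.19999999999999 [-3.4 -7. ] [1.2 2.2]
11 92.19999999999999 [-3.6 -7.3] [0.6 0.9]
12 82.19999999999999 [-3.7 -7.3] [-0.  -0.4]
13 72.19999999999999 [-3.6 -7.1] [-0.7 -1.6]
14 62.19999999999999 [-3.4 -6.7] [-1.3 -2.8]
15 52.19999999999999 [-3.2 -6.2] [-1.8 -4. ]
16 42.19999999999999 [-2.8 -5.4] [-2.4 -5. ]
17 32.19999999999999 [-2.3 -4.4] [-2.8 -5.8]
18 22.19999999999999 [-1.8 -3.3] [-3.2 -6.5]
19 12.199999999999989 [-1.2 -2.2] [-3.4 -7. ]
20 2.1999999999999886 [-0.6 -0.9] [-3.6 -7.3]
21 352.2 [0.  0.4] [-3.7 -7.3]
22 342.2 [0.7 1.6] [-3.6 -7.1]
23 332.2 [1.3 2.8] [-3.4 -6.7]
24 322.2 [1.8 4. ] [-3.2 -6.2]
25 312.2 [2.4 5. ] [-2.8 -5.4]
26 302.2 [2.8 5.8] [-2.3 -4.4]
27 292.2 [3.2 6.5] [-1.8 -3.3]
28 282.2 [3.4 7. ] [-1.2 -2.2]
29 272.2 [3.6 7.3] [-0.6 -0.9]
30 262.2 [3.7 7.3] [0.  0.4]
31 252.2 [3.6 7.1] [0.7 1.6]
32 242.2 [3.4 6.7] [1.3 2.8]
33 232.2 [3.2 6.2] [1.8 4. ]
```

move_arm(moves=[{"x":0.0044,"y":0.0006,"z":0,"yaw":0},{"x":0.0088,"y":0.0016,"z":0,"yaw":0},{"x":0.013,"y":0.0026,"z":0,"yaw":0},{"x":0.0172,"y":0.004,"z":0,"yaw":0},{"x":0.0212,"y":0.0058,"z":0,"yaw":0},{"x":0.025,"y":0.0081,"z":0,"yaw":0},{"x":0.0285,"y":0.0107,"z":0,"yaw":0},{"x":0.0317,"y":0.0137,"z":0,"yaw":0},{"x":0.0346,"y":0.017,"z":0,"yaw":0},{"x":0.0372,"y":0.0206,"z":0,"yaw":0}])

```text
time_s: 11.98
position: [498.1, 46.6, 133.2]
eef_rot: [0.0, 1.0, -0.001, -0.0]
contact_force: [-1.7, -8.9, 6.3]
grip_width: 18.7
gripper_force: 21.1
```

move_arm(moves=[{"x":0.0018,"y":0.0032,"z":0,"yaw":0},{"x":0.0033,"y":0.0065,"z":0,"yaw":0},{"x":0.0033,"y":0.0065,"z":0,"yaw":0}])

```text
time_s: 12.35
position: [494.3, 53.3, 133.1]
eef_rot: [0.0, 1.0, -0.001, -0.001]
contact_force: [-3.6, -6.5, 8.6]
grip_width: 18.8
gripper_force: 21.2
```

move_arm(moves=[{"x":0.0012,"y":0.0034,"z":0,"yaw":0},{"x":0.0022,"y":0.007,"z":0,"yaw":0},{"x":0.0022,"y":0.007,"z":0,"yaw":0}])

```text
time_s: 12.72
position: [491.9, 60.4, 133.1]
eef_rot: [-0.0, 1.0, -0.001, -0.001]
contact_force: [-5.7, -5.3, 10.4]
grip_width: 18.6
gripper_force: 21.3
```

move_arm(moves=[{"x":0.0004,"y":0.0036,"z":0,"yaw":0},{"x":0.0004,"y":0.0073,"z":0,"yaw":0},{"x":0.0004,"y":0.0073,"z":0,"yaw":0}])

```text
time_s: 13.1
position: [491.0, 67.8, 133.0]
eef_rot: [-0.0, 1.0, -0.001, -0.001]
contact_force: [-9.1, -3.8, 13.2]
grip_width: 18.4
gripper_force: 21.6
```

move_arm(moves=[{"x":0.0004,"y":0.0037,"z":-0.0005,"yaw":0},{"x":0.0006,"y":0.0073,"z":-0.001,"yaw":0},{"x":0.0006,"y":0.0073,"z":-0.001,"yaw":0}])

```text
time_s: 13.48
position: [491.2, 75.2, 133.7]
eef_rot: [0.0, 1.0, -0.0, -0.001]
contact_force: [-0.6, -3.2, -2.8]
grip_width: 19.0
gripper_force: 20.3
```

move_arm(moves=[{"x":-0.0007,"y":0.0036,"z":0,"yaw":0},{"x":-0.0016,"y":0.0071,"z":0,"yaw":0},{"x":-0.0016,"y":0.0071,"z":0,"yaw":0}])

```text
time_s: 13.85
position: [492.8, 82.6, 133.7]
eef_rot: [0.0, 1.0, -0.0, -0.001]
contact_force: [-1.4, -3.4, -3.9]
grip_width: 18.7
gripper_force: 20.2
```

move_arm(moves=[{"x":-0.0013,"y":0.0034,"z":0,"yaw":0},{"x":-0.0028,"y":0.0067,"z":0,"yaw":0},{"x":-0.0028,"y":0.0067,"z":0,"yaw":0}])

```text
time_s: 14.22
position: [495.7, 89.4, 133.8]
eef_rot: [0.0, 1.0, -0.0, -0.001]
contact_force: [-3.1, -3.8, -5.5]
grip_width: 18.7
gripper_force: 20.1
```

move_arm(moves=[{"x":-0.0018,"y":0.0032,"z":0,"yaw":0},{"x":-0.004,"y":0.0062,"z":0,"yaw":0},{"x":-0.004,"y":0.0062,"z":0,"yaw":0}])

```text
time_s: 14.6
position: [499.3, 95.5, 133.8]
eef_rot: [-0.0, 1.0, -0.0, -0.001]
contact_force: [-4.7, -4.5, -4.0]
grip_width: 18.8
gripper_force: 20.2
```

move_arm(moves=[{"x":-0.0024,"y":0.0028,"z":0,"yaw":0},{"x":-0.005,"y":0.0054,"z":0,"yaw":0},{"x":-0.005,"y":0.0054,"z":0,"yaw":0}])

```text
time_s: 14.98
position: [502.5, 99.3, 133.5]
eef_rot: [-0.0, 1.0, -0.002, -0.003]
contact_force: [-13.6, -22.3, 3.7]
grip_width: 18.9
gripper_force: 21.7
```

move_arm(moves=[{"x":-0.001,"y":0.001,"z":0,"yaw":0},{"x":-0.001,"y":0.001,"z":0,"yaw":0}])

```text
time_s: 15.22
position: [503.4, 99.9, 133.4]
eef_rot: [-0.0, 1.0, -0.002, -0.003]
contact_force: [-14.4, -26.0, 2.8]
grip_width: 18.9
gripper_force: 22.2
```

The force jumped to about 30 N while the handle barely moved, so this is the stop. I'll relax the push and let go.

move_arm(moves=[{"x":0.0015,"y":-0.003,"z":0,"yaw":0},{"x":0.0015,"y":-0.003,"z":0,"yaw":0}])

```text
time_s: 15.48
position: [502.9, 97.8, 133.7]
eef_rot: [0.0, 1.0, -0.001, -0.002]
contact_force: [-8.8, -15.6, -0.2]
grip_width: 18.4
gripper_force: 20.6
```

move_arm(moves=[{"x":0,"y":0,"z":0,"yaw":0},{"x":0,"y":0,"z":0,"yaw":0},{"x":0,"y":0,"z":0,"yaw":0},{"x":0,"y":0,"z":0,"yaw":0},{"x":0,"y":0,"z":-0.02,"yaw":0},{"x":0,"y":0,"z":-0.06,"yaw":0},{"x":0,"y":0,"z":-0.11,"yaw":0},{"x":0,"y":0,"z":-0.11,"yaw":0}], claw=0)

```text
time_s: 16.48
position: [506.4, 99.5, 247.6]
eef_rot: [0.0, 1.0, 0.0, 0.003]
contact_force: [-0.1, 0.0, -0.5]
grip_width: 85.4
gripper_force: 0.0
```

move_arm(moves=[{"x":0.004,"y":-0.04,"z":0,"yaw":0},{"x":0.008,"y":-0.08,"z":0,"yaw":0},{"x":0.012,"y":-0.13,"z":0,"yaw":0},{"x":0.016,"y":-0.18,"z":0,"yaw":0},{"x":0.02,"y":-0.23,"z":0,"yaw":0},{"x":0.025,"y":-0.28,"z":0,"yaw":0},{"x":0.03,"y":-0.33,"z":0,"yaw":0},{"x":0.034,"y":-0.38,"z":0,"yaw":0},{"x":0.038,"y":-0.415,"z":0,"yaw":0},{"x":0.038,"y":-0.423,"z":0,"yaw":0},{"x":0.038,"y":-0.423,"z":0,"yaw":0},{"x":0.038,"y":-0.423,"z":0,"yaw":0}])

```text
time_s: 17.98
position: [466.5, -322.6, 243.9]
eef_rot: [-0.0, 1.0, 0.0, -0.0]
contact_force: [-0.3, 0.1, -0.0]
grip_width: 85.2
gripper_force: 0.0
```

Run:
```python
from h import *
for n in("top","scene"):
    f=bot.grab_frame(n); np.savez(f"{n}1.npz",**f)
    if n=="top": b=f["img"]
    else: s=f["img"]
print(bot.get_obs()["position"])
A=cv2.resize(b[290:340,330:410],(800,500),interpolation=cv2.INTER_CUBIC)
cv2.imwrite("pics/t1.png",A)
```

```text
[ 466.64283536 -322.69309983  244.08479267]
```

View pics/t1.png

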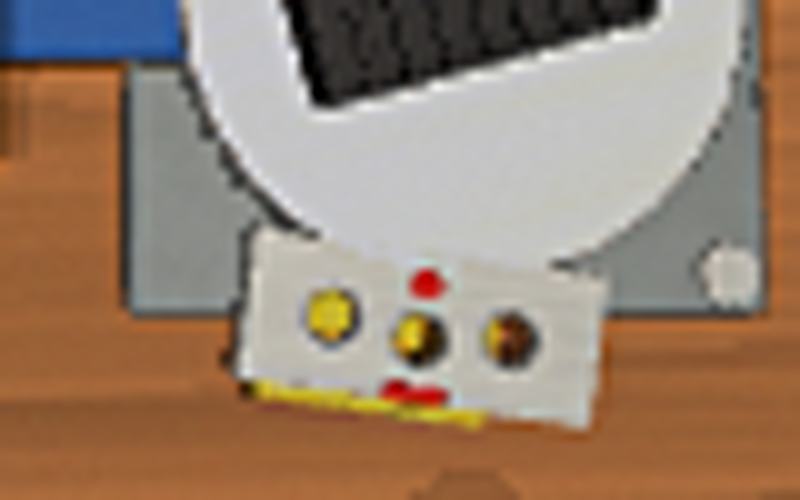

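The plate has turned and the marked hole is at crop (418,338), about top pixel (371.3,323.3). A dark lug hole shows beneath it.

Run:
```python
from h import *
f=dict(np.load("top1.npz")); c=lambda x,y:((x+.5)/10-.5+330,(y+.5)/10-.5+290)
p={n:px2w(f,*c(*q),56)[:2] for n,q in dict(hole=(418,338),L=(331,315),R=(510,338),dot=(428,283),bar=(413,393)).items()}
for n in p: print(n,p[n].round(1))
ax=np.array([520.5,-84.3]); 
from scipy.optimize import least_squares
f0=dict(np.load("top0.npz")); c0=lambda x,y:((x+.5)/5.7-.5+275,(y+.5)/5.7-.5+250)
q=[px2w(f0,*c0(*v),56)[:2] for v in((507,408),(462,384),(558,421))]
m=[p["hole"],p["L"],p["R"]]; d=np.radians([0,-15,15])
def res(v):
    r=[]
    for ang,pts in((v[2],q),(v[3],m)):
        for k,P in zip(d,pts): r+=list(v[:2]+78*np.array([np.cos(ang+k),np.sin(ang+k)])-P)
    return r
s=least_squares(res,[520,-84,2.73,3.0]); print(s.x,np.array(s.fun).round(1), (s.x[3]-s.x[2])*78)
print("fit hole",s.x[:2]+78*np.array([np.cos(s.x[3]),np.sin(s.x[3])]))
# pin: stand centre in both frames
P=cloud(f0); m=np.zeros((480,640),bool); 
m=(abs(P[...,2]-94)<3)&(abs(P[...,0]-468)<25)&(abs(P[...,1]+323)<25); v,u=np.nonzero(m)
print("pin top px",u.mean(),v.mean(),px2w(f0,(u.min()+u.max())/2,(v.min()+v.max())/2,94),px2w(f0,u.mean(),v.mean(),94))
```

```text
hole [443.2 -71.1]
L [448.7 -51.8]
R [442.6 -91.7]
dot [455.3 -73.8]
bar [431.  -69.5]
[520.22129541 -83.59111476   2.75028308   2.98322716] [-0.3 -0.1  0.   0.1 -0.   0.1  0.  -0.2  0.3 -0.  -0.   0.1] 18.169637782978693
fit hole [443.19735851 -71.29017398]
pin top px 488.7142857142857 310.2 [ 467.10041103 -322.41638447   94.        ] [ 467.73316825 -322.91996532   94.        ]
```

move_arm(moves=[{"x":-0.001,"y":0,"z":0.04,"yaw":0},{"x":-0.001,"y":0,"z":0.08,"yaw":0},{"x":-0.001,"y":0,"z":0.12,"yaw":0},{"x":-0.001,"y":0,"z":0.145,"yaw":0},{"x":-0.001,"y":0,"z":0.158,"yaw":0},{"x":-0.001,"y":0,"z":0.158,"yaw":0},{"x":-0.001,"y":0,"z":0.158,"yaw":0}])

```text
time_s: 18.95
position: [468.0, -324.0, 87.1]
eef_rot: [-0.0, 1.0, -0.001, 0.001]
contact_force: [0.5, 0.3, 0.0]
grip_width: 85.3
gripper_force: 0.0
```

move_arm(moves=[{"x":0,"y":0,"z":0,"yaw":0},{"x":0,"y":0,"z":0,"yaw":0},{"x":0,"y":0,"z":0,"yaw":0},{"x":0,"y":0,"z":0,"yaw":0},{"x":0,"y":0,"z":0,"yaw":0},{"x":0,"y":0,"z":0,"yaw":0},{"x":0,"y":0,"z":0,"yaw":0},{"x":0,"y":0,"z":0,"yaw":0}], claw=1, squeeze=25)

```text
time_s: 19.95
position: [467.5, -323.8, 86.2]
eef_rot: [0.0, 1.0, -0.0, 0.0]
contact_force: [-0.6, -0.6, 4.6]
grip_width: 15.7
gripper_force: 24.5
```

Run:
```python
from h import *
o=bot.get_obs(); print(o["position"],o["contact_force"],o["ft_torque"],o["eef_rot"])
```

```text
[ 467.54958651 -323.84110343   86.19967807] [-0.64758884 -0.56169447  4.5869027 ] [-0.006874    0.10350768  0.00405154] [ 1.10856866e-04  9.99999984e-01 -1.02660498e-04  9.66698740e-05]
```

move_arm(moves=[{"x":0,"y":0,"z":-0.02,"yaw":0},{"x":0,"y":0,"z":-0.05,"yaw":0},{"x":0,"y":0,"z":-0.08,"yaw":0},{"x":0.003,"y":0.03,"z":-0.08,"yaw":0},{"x":0.006,"y":0.07,"z":-0.08,"yaw":0},{"x":0.01,"y":0.11,"z":-0.08,"yaw":0},{"x":0.014,"y":0.15,"z":-0.08,"yaw":0},{"x":0.018,"y":0.19,"z":-0.08,"yaw":0},{"x":0.022,"y":0.225,"z":-0.08,"yaw":0},{"x":0.0243,"y":0.245,"z":-0.08,"yaw":0},{"x":0.0243,"y":0.2525,"z":-0.08,"yaw":0},{"x":0.0243,"y":0.2525,"z":-0.08,"yaw":0},{"x":0.0243,"y":0.2525,"z":-0.08,"yaw":0},{"x":0.0243,"y":0.2525,"z":-0.08,"yaw":0}])

```text
time_s: 21.7
position: [443.4, -71.9, 166.0]
eef_rot: [0.0, 1.0, -0.0, 0.0]
contact_force: [-0.7, -0.6, 0.2]
grip_width: 15.7
gripper_force: 24.5
```

Run:
```python
from h import *
f=bot.grab_frame("scene"); np.savez("scene2.npz",**f); t=bot.grab_frame("top"); np.savez("top2.npz",**t)
o=bot.get_obs(); print(o["position"],o["contact_force"],o["ft_torque"],o["eef_rot"],o["grip_width"])
def pr(g,p):
    q=np.array(g["mtx"])@(np.array(g["R"])@np.array(p,float)+g["t"]); return q[:2]/q[2]
print("scene hole",pr(f,[443.2,-71.3,56]),"pin tip",pr(f,[443.2,-71.3,96]))
print("top",pr(t,[443.2,-71.3,56]),pr(t,[443.2,-71.3,100]))
u,v=map(int,pr(f,[443.2,-71.3,96]))
print(u,v)
L=cv2.resize(f["img"][v-40:v+40,u-40:u+40],(600,600),interpolation=cv2.INTER_CUBIC)
cv2.imwrite("pics/s2.png",L)
```

```text
[443.26956024 -71.67819232 166.05584302] [-0.25349251  0.14717944 -1.068014  ] [-0.03106362  0.05811237  0.00316692] [ 4.22229410e-04  9.99999910e-01 -2.54496681e-05  1.17916889e-05] 15.754868461203438
scene hole [241.98697202 210.26846713] pin tip [239.76209043 197.92513369]
top [371.43843191 323.32940355] [373.54373106 324.76262376]
239 197
```

View pics/s2.png

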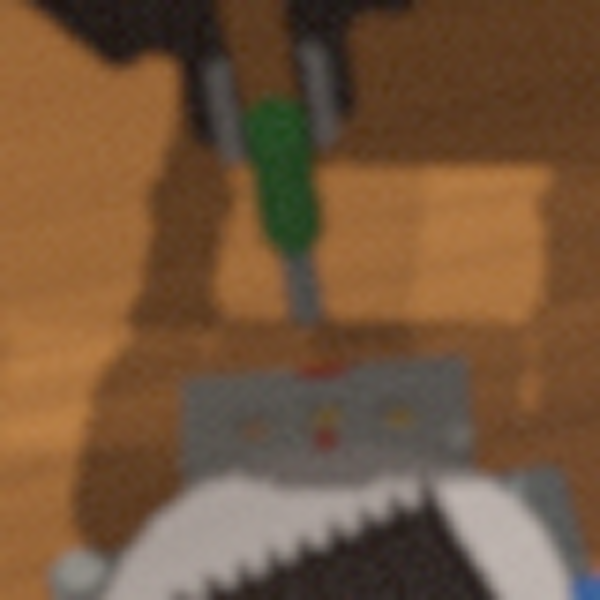

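The pin hangs upright with its tip at crop (307,320), and the marked hole is below it at about (323,410). Both lie within about 1–2 px of the predictions. I'll lower it gently and feel for contact.

move_arm(moves=[{"x":0,"y":0.0003,"z":0.015,"yaw":0},{"x":0,"y":0.0003,"z":0.03,"yaw":0},{"x":0,"y":0.0003,"z":0.037,"yaw":0},{"x":0,"y":0.0003,"z":0.037,"yaw":0},{"x":0,"y":0.0003,"z":0.037,"yaw":0}])

```text
time_s: 22.42
position: [443.5, -71.1, 129.5]
eef_rot: [0.0, 1.0, -0.0, 0.0]
contact_force: [0.4, -0.5, -0.6]
grip_width: 15.4
gripper_force: 24.5
```

move_arm(moves=[{"x":0,"y":0,"z":0.0015,"yaw":0},{"x":0,"y":0,"z":0.003,"yaw":0},{"x":0,"y":0,"z":0.004,"yaw":0},{"x":0,"y":0,"z":0.004,"yaw":0}])

```text
time_s: 22.92
position: [443.2, -70.9, 125.0]
eef_rot: [0.0, 1.0, 0.0, -0.0]
contact_force: [-0.4, -0.3, -1.1]
grip_width: 15.7
gripper_force: 24.5
```

move_arm(moves=[{"x":0,"y":-0.0003,"z":0.0015,"yaw":0},{"x":0,"y":-0.0003,"z":0.003,"yaw":0},{"x":0,"y":-0.0003,"z":0.003,"yaw":0}])

```text
time_s: 23.3
position: [443.1, -71.2, 122.0]
eef_rot: [0.0, 1.0, 0.0, -0.0]
contact_force: [-0.0, 0.1, -0.9]
grip_width: 15.8
gripper_force: 24.5
```

move_arm(moves=[{"x":0,"y":0,"z":0.0015,"yaw":0},{"x":0,"y":0,"z":0.003,"yaw":0},{"x":0,"y":0,"z":0.004,"yaw":0},{"x":0,"y":0,"z":0.004,"yaw":0}])

```text
time_s: 23.8
position: [443.2, -71.2, 118.0]
eef_rot: [0.0, 1.0, 0.0, -0.0]
contact_force: [-0.8, 0.7, -1.1]
grip_width: 16.0
gripper_force: 24.5
```

move_arm(moves=[{"x":0,"y":0,"z":0.0015,"yaw":0},{"x":0,"y":0,"z":0.003,"yaw":0},{"x":0,"y":0,"z":0.004,"yaw":0},{"x":0,"y":0,"z":0.004,"yaw":0}])

```text
time_s: 24.3
position: [443.1, -71.2, 114.0]
eef_rot: [0.0, 1.0, 0.0, -0.0]
contact_force: [0.0, -0.9, -0.9]
grip_width: 15.6
gripper_force: 24.5
```

move_arm(moves=[{"x":0,"y":0,"z":0.001,"yaw":0},{"x":0,"y":0,"z":0.002,"yaw":0},{"x":0,"y":0,"z":0.003,"yaw":0},{"x":0,"y":0,"z":0.003,"yaw":0}])

```text
time_s: 24.8
position: [443.2, -71.2, 111.0]
eef_rot: [0.0, 1.0, 0.0, -0.0]
contact_force: [0.0, -0.1, -0.4]
grip_width: 15.7
gripper_force: 24.5
```

move_arm(moves=[{"x":0,"y":0,"z":0.002,"yaw":0},{"x":0,"y":0,"z":0.004,"yaw":0},{"x":0,"y":0,"z":0.006,"yaw":0},{"x":0,"y":0,"z":0.008,"yaw":0},{"x":0,"y":0,"z":0.008,"yaw":0}])

```text
time_s: 25.42
position: [443.1, -71.2, 102.9]
eef_rot: [0.0, 1.0, 0.0, -0.0]
contact_force: [-0.2, -0.1, -1.6]
grip_width: 15.7
gripper_force: 24.5
```

move_arm(moves=[{"x":0,"y":0,"z":0.0015,"yaw":0},{"x":0,"y":0,"z":0.003,"yaw":0},{"x":0,"y":0,"z":0.0045,"yaw":0},{"x":0,"y":0,"z":0.006,"yaw":0},{"x":0,"y":0,"z":0.007,"yaw":0},{"x":0,"y":0,"z":0.007,"yaw":0}])

```text
time_s: 26.18
position: [443.2, -71.2, 96.0]
eef_rot: [0.0, 1.0, 0.0, -0.0]
contact_force: [-0.4, -0.1, -0.8]
grip_width: 16.5
gripper_force: 24.5
```

move_arm(moves=[{"x":0,"y":0,"z":0.001,"yaw":0},{"x":0,"y":0,"z":0.002,"yaw":0},{"x":0,"y":0,"z":0.003,"yaw":0},{"x":0,"y":0,"z":0.003,"yaw":0}])

```text
time_s: 26.68
position: [443.1, -71.2, 93.0]
eef_rot: [0.0, 1.0, 0.0, -0.0]
contact_force: [-0.9, 0.5, -0.9]
grip_width: 16.0
gripper_force: 24.5
```

move_arm(moves=[{"x":0,"y":0,"z":0.0005,"yaw":0},{"x":0,"y":0,"z":0.001,"yaw":0},{"x":0,"y":0,"z":0.001,"yaw":0}])

```text
time_s: 27.05
position: [443.4, -71.3, 92.3]
eef_rot: [0.0, 1.0, -0.0, 0.0]
contact_force: [-0.9, -0.1, 5.0]
grip_width: 15.7
gripper_force: 25.0
```

The shoulder touches at z = 92.3, where 92.2 was predicted. I'll let go, rise and check.

move_arm(moves=[{"x":0,"y":0,"z":0,"yaw":0},{"x":0,"y":0,"z":0,"yaw":0},{"x":0,"y":0,"z":0,"yaw":0},{"x":0,"y":0,"z":0,"yaw":0},{"x":0,"y":0,"z":0,"yaw":0},{"x":0,"y":0,"z":-0.01,"yaw":0},{"x":0,"y":0,"z":-0.03,"yaw":0},{"x":0,"y":0,"z":-0.06,"yaw":0},{"x":0,"y":0,"z":-0.1,"yaw":0},{"x":0,"y":0,"z":-0.14,"yaw":0},{"x":0,"y":-0.05,"z":-0.16,"yaw":0},{"x":0,"y":-0.1,"z":-0.16,"yaw":0},{"x":0,"y":-0.15,"z":-0.16,"yaw":0},{"x":0,"y":-0.2,"z":-0.16,"yaw":0},{"x":0,"y":-0.2,"z":-0.16,"yaw":0},{"x":0,"y":-0.2,"z":-0.16,"yaw":0}], claw=0)

```text
time_s: 29.05
position: [442.9, -270.9, 252.4]
eef_rot: [0.0, 1.0, 0.0, -0.0]
contact_force: [0.2, 0.7, -0.1]
grip_width: 85.3
gripper_force: 0.0
```

Run:
```python
from h import *
o=bot.get_obs(); print(o["position"],o["contact_force"])
t=bot.grab_frame("top"); s=bot.grab_frame("scene")
for g in(t,s):
    P=cloud(g); hsv=cv2.cvtColor(g["img"],cv2.COLOR_BGR2HSV).astype(int);H,S=hsv[...,0],hsv[...,1]
    m=(H>45)&(H<80)&(S>120)&(abs(P[...,0]-443)<40)&(abs(P[...,1]+71)<40)
    q=P[m]; print(m.sum(),q.mean(0),q.max(0), q[q[:,2]>96].mean(0))
cv2.imwrite("pics/end.png",np.hstack([cv2.resize(t["img"][270:350,320:400],(400,400)),cv2.resize(s["img"][165:245,205:285],(400,400))]))
```

```text
[ 442.85896556 -270.8815349   252.36281671] [ 0.16980823  0.6509619  -0.09284425]
61 [444.22347898 -69.78979389  94.2128139 ] [451.70240896 -62.62258787 103.12415715] [443.82097155 -71.14027505  99.3676571 ]
66 [450.00056567 -71.27871547  94.05051998] [456.00039693 -64.71240346 105.02939789] [448.01059319 -71.21348589 100.42213302]
```

View pics/end.png

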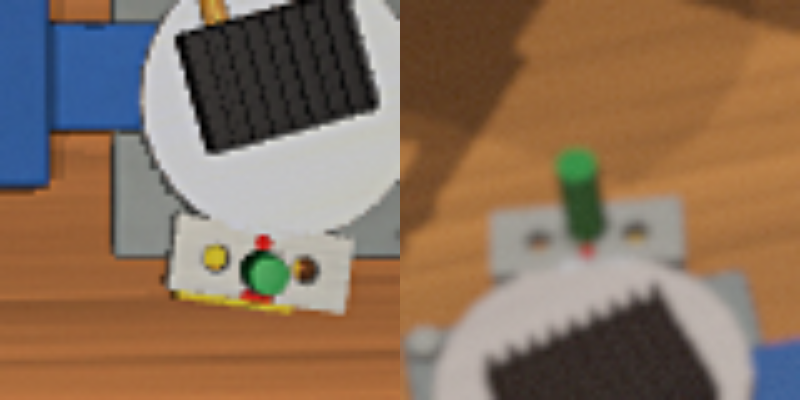

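The pin stands upright in the middle (marked) hole at top-crop (266,273). Its top is at about 100 mm, so it is fully home, and the arm is clear.

```bash
python3 -c "
from workcell import bot
print(bot.job_done())"
```

```text
the job is handed in; nothing more can be done
None
```

I wound the crank to its stop, put the locking pin fully home and upright in the marked hole, let go of it, and handed the job in; the hand-in gave no verdict.

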